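# Hold the vibrating table's spring dial at step three

### The job

The red-brown sample brick lying on the blue vibrating table is in the way of its dial: pick it up and set it down gently, flat inside the green tray, and let go of it. Then swing the dial's black lever clockwise past the first and second clicks to the third click (the three green dots, not on to the end stop) and keep holding it there against its return spring: your program finishes with the fingers still holding the lever at three. Leave the other things where they are.

Things in the scene. Friction and masses are not known exactly. Their poses are not given: they have to be found in the camera images.
- shaker: Blue vibrating table, fixed to the work surface, 220 mm (its x) by 340 mm (its y), flat top panel 60 mm above the work surface. Origin: centre of its underside; z up. On its +y half stands a steel deck with an orange mould (up to 116 mm above the work surface, y from 35 to 165 mm). The dial is on its -y half, its vertical axis at x = 20, y = -30 mm.
- dial (a joint): Dial angle about its vertical axis, rad: 0 at rest (lever at the white line), growing clockwise from above. Clicks at 0.45 (one yellow dot), 0.90 (two) and 1.35 (three green dots); end stop at 1.70. The return spring pulls back with 0.14 Nm at 0, 0.31 Nm at 1.35; past each mark it takes 0.09 Nm more, before the next as much less. Let go, it flies back to 0 from any click.
- dial_axis (a point): Point on the dial's vertical axis, 21 mm above the top panel (mid height of the lever); turns with the dial. The dial is an aluminium disc 60 mm across and 9 mm high with a red hub 30 mm across and 37 mm high.
- lever_grip (a point): Point on the black lever, 40 mm out from the dial's axis, at mid height (21 mm above the panel); moves with the dial. The lever is a straight upright blade 14 mm thick, from 8 to 34 mm above the panel, reaching from the hub to 58 mm from the axis, with a white stripe on top. At rest it points 60 degrees clockwise of the table's own +x (that is, towards its +x and -y).
- mark3 (a point): Three green dots on the top panel that show the third click; this point is the innermost dot, 69 mm from the dial's axis, on the panel.
- brick: Loose red-brown sample brick, 80 mm (its x) by 50 mm (its y) by 36 mm high, about 0.26 kg (varies). Origin: centre of its underside; z up. It lies flat on the table's top panel, in the lever's path, its long side pointing roughly at the dial's axis.
- green_tray: Low open green tray, fixed, 150 mm (its x) by 160 mm (its y), 22 mm high, walls and floor 5 mm thick. Origin: centre of its underside; z up. Empty.
- white_tray: White tray of the same size with two other samples in it, fixed; it may have changed places with the green one. Not to be used.
- yellow_pot: Small open yellow pot, 40 mm across, 34 mm high, standing on the blue table's top panel at its corner x = 82, y = -135 mm. Leave it alone. Origin: centre of its underside.
- jar: Glass jar, 60 mm across, 75 mm high, at the right, nearer the robot than the trays. Leave it alone. Origin: centre of its underside.
- bottle: Clear water bottle with a green cap, 64 mm across, 210 mm high, at the far left. Leave it alone. Origin: centre of its underside.
- dark_brick: Dark brown sample block 60 x 100 x 50 mm beyond the blue table. Leave it alone. Origin: centre of its underside.
- long_brick: Cork-coloured sample bar 70 x 190 x 35 mm at the far side. Leave it alone. Origin: centre of its underside.
- black_bowl: Black bowl, 170 mm across, 60 mm high, at the right. Leave it alone. Origin: centre of its underside.
Things that resemble listed ones, but are neither listed nor needed, are in the scene too. What is shaped like the brick but yellow is not meant. Of the things that look like the green_tray, take the one that is farthest from the robot's base at the start.

How it is judged (in metres and radians):
On the way, in this order (a step that is already met when the one before it is completed fails the run):
1. the brick lies released in the green tray while the dial is still at rest (horizontal distance between brick and green_tray below 0.06 m and z of brick in the frame of green_tray below 0.015 m and contact force between brick and green_tray above 0.5 N and contact force between the fingers and brick below 0.1 N and linear speed of brick below 0.03 m/s and value of joint dial below 0.15 rad), for 0.2 s.
2. the fingers hold the dial at the third click (value of joint dial between 1.2 and 1.52 rad and contact force between the fingers and dial above 1 N), for 0.5 s.
At the end, for the whole second after the job is handed in: The dial is held by the fingers (more than 1 N) between 1.20 and 1.52 rad, that is at the third click; the brick lies flat (within 0.15 rad), still and released on the green tray's floor, its centre within 60 mm of the tray's centre (all of step 2 and contact force between brick and dial below 0.1 N and horizontal distance between brick and green_tray below 0.06 m and z of brick in the frame of green_tray below 0.015 m and angle between brick's own z axis and vertical below 0.15 rad and contact force between brick and green_tray above 0.5 N and contact force between the fingers and brick below 0.1 N and linear speed of brick below 0.02 m/s); the arm keeps its last pose, push and grip.
It fails at once if the brick is dropped or thrown (over 0.8 m/s out of the fingers) (linear speed of brick above 0.8 m/s and contact force between the fingers and brick below 0.1 N).
It fails at once if another thing is moved by more than 20 mm (distance of any of yellow_pot, jar, bottle, dark_brick, long_brick, black_bowl from where it was at the start of the episode above 0.02 m).
It also fails if it takes over 48 s, if anything falls off the work surface, if the arm or the gripper's body presses on something with over 40 N, if the wrist force passes 120 N, or if a joint passes its speed limit or range.

### The arm

A 6-joint arm with a two-finger parallel gripper is mounted at the origin on the work surface. World frame = base frame: x ahead of the robot, y to its left, z up, the work surface at z = 0. Lengths are in m, angles in degrees, forces in N, time in s.
With the tool pointing down it reaches from about 0.35 to 0.875 m from the base axis. Payload 4.2 kg.
Tool frame: the origin (TCP) lies midway between the tips of the shut fingers; the grasp point (between the pads) lies 19 mm behind it; y points along the fingers, z is the direction in which the jaws open and shut, and the axes are right-handed (so a half turn about y gives the same grasp; the last joint's range is limited). The gripper opens to 87 mm and grips with 3 to 60 N. Pads are 19 mm wide; open, the fingers measure 117 mm over their backs; the gripper's body (75 mm by 190 mm) begins 51 mm behind the grasp point.
Start: joints at [-50.73, 22.042, 0.453, 0, -68.411, -14.817], TCP at [0.259, -0.569, 0.202] pointing down, gripper open.
Joint ranges: [-179.83, 179.83], [-69.29, 118.12], [-61.27, 80.66], [-181.25, 117.63], [-171.15, -9.14], [-177.46, 177.46]. Speed limits (degrees/s): [159.86, 159.86, 180, 180, 180, 180].

### API

Orientations are given as [roll, pitch, yaw] about the fixed x, y, z axes, in that order (R = Rz(yaw) Ry(pitch) Rx(roll)).
In Python, from workcell import env gives the robot as it stands. The module is installed in compiled form; this text tells all that it offers. Calls block until the motion is done:
- env.goto(position, orientation): joint-space move of the TCP to a pose.
- env.move_straight(position, rotation=None, rate=0.15, force_limit=None): straight line of the TCP; rotation=None keeps the orientation; rate is the mean speed in m/s. With force_limit (N) it stops when the force on the tool has changed by that much, and returns True; else False.
- env.set_joints(angles): joint-space move.
- env.gripper_to(opening, grasp_force=None): opening from 0.0 (shut) to 1.0 (fully open); grasp_force is the grip in N (None keeps the last); returns when the fingers have stopped.
- env.dwell(seconds).
- env.inverse_kinematics(position, orientation): joint angles nearest the present ones, or None.
- env.read_state(): the state.
- env.grab_frame(name): name is "scene" or "top" or "wrist"; returns a dict with "image" (420x560x3 uint8, blue, green, red), "fx", "fy", "cx", "cy" (pixels), "position" and "orientation" of the camera in the world. Camera axes: x right, y up, looking along -z (the intrinsics and any distortion apply to the point x, -y, -z); pixel columns grow to the right and rows downward; lengths in m; the calibration is good to about 2 mm. A picture is of the moment at which its call begins. There is no depth.
A pose or a line that the arm cannot do raises env.Unreachable and nothing moves.
- env.close_job(): hands the job in, once; it reports no verdict.
Trained networks look in a picture, given as the dict that the camera call returned (one of the last four; its "shot" number tells which), for a name from the list of things; names that differ only in an ending like _2 or _b are one class to them, and where a whole thing is asked for, a point or a joint stands for the part that bears it (a point fixed in the world has none). Each returns a list of dicts, best first, with "score" (0 to 1); they miss things now and then, are a little off and sometimes report something else, mostly with a low value. They report only what shows in the picture. A call takes as long as a camera call. They do not tell look-alikes from the thing itself.
- env.search_frame(picture, thing): "xyz" ([x, y, z] in m, in world coordinates, good to about 4 mm: the middle of the surface that is visible of it).
- env.trace(picture, thing): "mask" (420x560 bool, what is visible of it).
The state is a dict: "clock": time; "joint_positions": joint angles; "qvel": joint speeds; "joint_torque": joint torques, N m; "position": TCP position; "tool_rot": TCP orientation; "force": force on the tool from outside, world axes, zero at the start; "wrist_torque": the same for the moment, N m; "opening": opening from 0.0 (shut) to 1.0 (fully open).
Only numpy, scipy, OpenCV 4.12 (cv2) and the standard library are available. Lean on these libraries where they do the work, as an engineer would, in place of code of your own. Each camera call takes 0.05 s, during which the arm holds its last target.

## Working session

There is one attempt and no reset: what is moved stays moved. The work goes in short steps, each a Python script; the robot and the scene stay as the last script left them, time stands still between calls to the robot, and variables do not carry over. Pictures are saved under pics/ and viewed, and the job is handed in when it is done.

```bash
mkdir -p pics; ls; python3 - <<'E'
from workcell import env
import cv2
s=env.read_state(); print(s)
for n in ["scene","top","wrist"]:
    f=env.grab_frame(n); cv2.imwrite(f"pics/a_{n}.png",f["image"])
    print(n,{k:v for k,v in f.items() if k!="image"})
    if n!="wrist":
        for t in ["brick","green_tray","shaker","lever_grip","dial_axis","mark3","yellow_pot","white_tray"]:
            try: print(t,[(x["score"],x["xyz"]) for x in env.search_frame(f,t)])
            except Exception as e: print(t,e)
E
```

```text
pics
{'clock': 0.0, 'joint_positions': array([-5.07305563e+01,  2.20926893e+01,  3.80080699e-01, -3.05017625e-02,
       -6.84109714e+01, -1.48171247e+01]), 'qvel': array([ 0.02998199, -0.00491299, -0.08694716,  0.04919163,  0.05944018,
       -0.00403728]), 'joint_torque': array([-2.93784533e-04, -3.90661597e+01,  1.87407696e+01,  4.21976253e+00,
        1.09613483e-02, -1.86966099e-04]), 'position': array([ 0.25847057, -0.56833857,  0.20063748]), 'tool_rot': array([-8.98732797e+01,  4.20901113e-03,  2.44410701e+01]), 'force': array([-0.09234177, -0.93896094,  0.21079141]), 'wrist_torque': array([ 0.03660539, -0.00738424,  0.00903919]), 'opening': 1.0008672740422735}
scene {'fx': 472.69077451842185, 'fy': 472.69077451842185, 'cx': 281.91071168728814, 'cy': 206.22276682631923, 'position': array([ 1.29471579, -0.48653201,  0.88483372]), 'orientation': array([46.96933046, -0.47147773, 59.9304034 ]), 'shot': 1}
brick [(0.71, [0.5658, 0.0262, 0.0991]), (0.69, [0.3668, 0.0205, 0.0351]), (0.55, [0.6168, 0.1278, 0.0591])]
green_tray [(0.92, [0.3096, 0.2192, 0.0044]), (0.63, [0.4777, -0.2657
[... 702 characters left out ...]
(0.73, [0.3469, 0.0288, 0.0388])]
green_tray [(0.97, [0.4813, -0.2642, 0.0058]), (0.6, [0.3112, 0.2235, 0.0055])]
shaker [(0.92, [0.5688, 0.1393, 0.0602])]
lever_grip [(0.73, [0.5879, 0.0904, 0.0684]), (0.73, [0.789, 0.0654, 0.0525])]
dial_axis [(0.55, [0.5914, 0.0885, 0.0726])]
mark3 [(0.86, [0.5678, 0.1391, 0.0602]), (0.57, [0.5893, 0.0922, 0.0699])]
yellow_pot [(0.63, [0.6489, -0.01, 0.0734])]
white_tray [(0.93, [0.6439, -0.26, 0.008])]
wrist {'fx': 304.55246881891543, 'fy': 304.55246881891543, 'cx': 279.36019699221384, 'cy': 211.37168651755098, 'position': array([ 0.19225417, -0.59992559,  0.38556638]), 'orientation': array([-1.53822481e+01, -6.14984023e-02,  1.14454902e+02]), 'shot': 3}
```

View pics/a_scene.png

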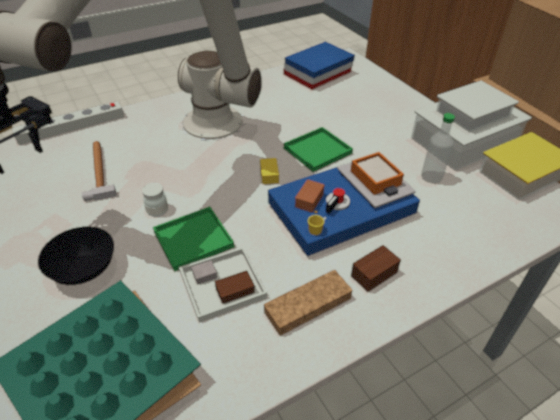

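View pics/a_top.png

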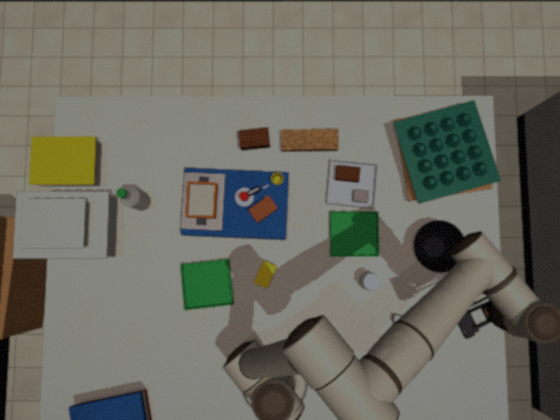

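The scene picture shows the brick at (310,195) on the blue table, the dial at about (340,200), and the yellow pot at (316,225). The top picture shows the target tray at (354,233) with the near tray at (207,284), the brick at (263,208) and the red hub at (244,196). The tray farther from the base is at about (0.48, -0.26). I'll measure more precisely.

```bash
cat > h.py <<'E'
from workcell import env
import numpy as np, cv2
from scipy.spatial.transform import Rotation as Ro
def R(rpy): return Ro.from_euler('xyz',rpy,degrees=True).as_matrix()
def ray(f,u,v,z):
    d=R(f["orientation"])@np.array([(u-f["cx"])/f["fx"],-(v-f["cy"])/f["fy"],-1.])
    p=np.array(f["position"]); return p+d*(z-p[2])/d[2]
def proj(f,p):
    c=R(f["orientation"]).T@(np.array(p)-f["position"])
    return f["cx"]+f["fx"]*c[0]/-c[2], f["cy"]-f["fy"]*c[1]/-c[2]
def rect(f,mask,z):
    c,_=cv2.findContours(mask.astype(np.uint8),cv2.RETR_EXTERNAL,cv2.CHAIN_APPROX_NONE)
    c=max(c,key=cv2.contourArea)[:,0,:]
    P=np.array([ray(f,u,v,z)[:2] for u,v in c],dtype=np.float32)
    return cv2.minAreaRect(P), cv2.contourArea(c)
E
python3 - <<'E'
from h import *
f=env.grab_frame("top")
for t,z in [("brick",.096),("green_tray",.022),("shaker",.06)]:
    for m in env.trace(f,t): print(t,m["score"],rect(f,m["mask"],z))
im=f["image"]
cv2.imwrite("pics/b.png",cv2.resize(im[155:265,160:400],None,fx=3.3,fy=3.3,interpolation=cv2.INTER_CUBIC))
for q in [(0.6,0.09,0.097)]: print(proj(f,q))
# hub red centroid
h=cv2.cvtColor(im,cv2.COLOR_BGR2HSV)
r=((h[...,0]<8)|(h[...,0]>172))&(h[...,1]>170)&(h[...,2]>90)
n,l,st,ce=cv2.connectedComponentsWithStats(r.astype(np.uint8))
for i in range(1,n):
    if st[i,4]>8: print(ce[i],st[i],ray(f,*ce[i],.097))
E
```

```text
brick 0.77 (((0.34482884407043457, 0.02591763064265251), (0.04792352765798569, 0.07561314105987549), 66.84017181396484), 337.0)
brick 0.75 (((0.5483859777450562, 0.03298546373844147), (0.05059075728058815, 0.0783659815788269), 35.66098403930664), 354.0)
green_tray 0.92 (((0.4754807651042938, -0.26181259751319885), (0.1612856388092041, 0.15056927502155304), 89.92749786376953), 2148.5)
green_tray 0.74 (((0.3099175691604614, 0.21866342425346375), (0.15041962265968323, 0.16784317791461945), 6.946567535400391), 2236.5)
shaker 0.75 (((0.5692931413650513, 0.12668636441230774), (0.3412553369998932, 0.2209126502275467), 87.47996520996094), 6858.5)
(np.float64(244.70259025941735), np.float64(192.03647328014037))
[243.64583333 195.70833333] [240 193   8   7  48] [0.58837184 0.0932329  0.097     ]
```

View pics/b.png

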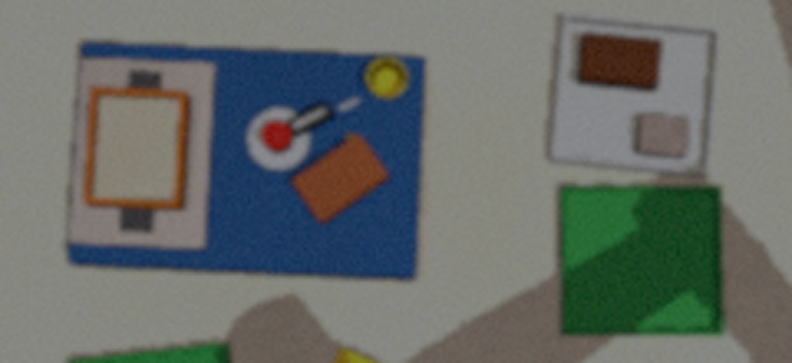

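```bash
python3 - <<'E'
from h import *
for y in (-54.3,125.7): print(y,env.inverse_kinematics([.548,.033,.25],[-90,0,y]))
for y in (-62.5,-139.8,117.5,40.2):print(y,env.inverse_kinematics([.57,.06,.08],[-90,0,y]))
for y in (0,180):print(y,env.inverse_kinematics([.4755,-.262,.02],[-90,0,y]))
env.goto([.50,.03,.28],[-90,0,-54.3])
f=env.grab_frame("wrist"); cv2.imwrite("pics/c.png",f["image"]); print(env.read_state()["clock"],f["position"],f["orientation"])
for t,z in [("brick",.096),("shaker",.06)]:
    for m in env.trace(f,t): print(t,m["score"],rect(f,m["mask"],z))
E
```

```text
-54.3 [  20.36866964   12.81798465   -5.7280662     0.          -71.45394915
 -164.66866964]
125.7 [ 20.36866964  12.81798465  -5.7280662    0.         -71.45394915
  15.33133036]
-62.5 [  22.19822899   23.68364209  -16.23356151    0.          -50.0827964
 -174.69822899]
-139.8 [ 2.21982290e+01  2.36836421e+01 -1.62335615e+01  2.54444375e-14
 -5.00827964e+01  1.08001771e+02]
117.5 [ 22.19822899  23.68364209 -16.23356151   0.         -50.0827964
   5.30177101]
40.2 [ 2.21982290e+01  2.36836421e+01 -1.62335615e+01 -2.54444375e-14
 -5.00827964e+01 -7.19982290e+01]
0 [-1.17365571e+01  2.58323889e+01 -2.38876732e+01 -2.54444375e-14
 -4.02799378e+01 -7.82634429e+01]
180 [-1.17365571e+01  2.58323889e+01 -2.38876732e+01  2.54444375e-14
 -4.02799378e+01  1.01736557e+02]
3.5167 [0.45729573 0.08753192 0.4637229 ] [-1.53260127e+01  6.24615539e-03  3.56741144e+01]
brick 0.77 (((0.3620227873325348, 0.037769731134176254), (0.04631790518760681, 0.07067757844924927), 66.6584243774414), 2431.0)
brick 0.62 (((0.5473731160163879, 0.034347351640462875), (0.05101585015654564, 0.08439771831035614), 34.6762809753418), 2495.5)
shaker 0.56 (((0.5708590149879456, 0.12822368741035461), (0.3466067910194397, 0.2227620929479599), 87.21202087402344), 43507.0)
```

View pics/c.png

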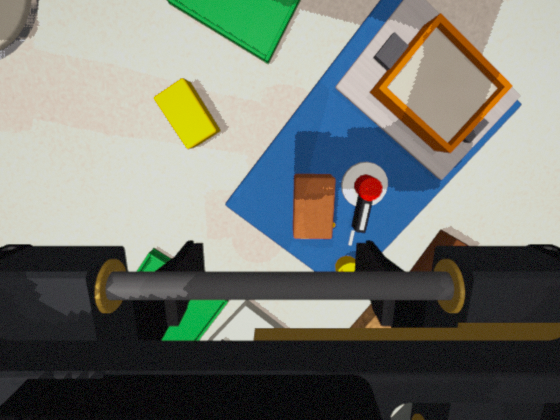

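The wrist picture shows the brick's top face at about (295–334, 175–240), with the hub at (369,188) and the lever running down to (360,230). The gap from brick to lever is about 25 mm. Both cameras put the brick at about (0.548, 0.034) and 35°. I'll grasp it with the jaws partly open.

```bash
python3 - <<'E'
from h import *
f=env.grab_frame("wrist")
print(np.mean([ray(f,u,v,.096) for u,v in [(295,175),(334,175),(331,240),(294,240)]],axis=0), ray(f,369,188,.097), ray(f,334,212,.096),ray(f,355,212,.094))
th=np.radians(35.2); a=np.array([np.cos(th),np.sin(th)]); b=np.array([np.sin(th),-np.cos(th)])
c=np.array([.548,.0335])+.005*b-.001*a
o=[-90,0,125.2]
env.gripper_to(.735,25)
env.goto([*c,.16],o)
f=env.grab_frame("wrist"); cv2.imwrite("pics/d.png",f["image"])
print(c,env.read_state()["position"],env.read_state()["clock"])
E
```

```text
[0.5484296  0.03347684 0.096     ] [0.58765213 0.09376075 0.097     ] [0.57211411 0.04480585 0.096     ] [0.59422433 0.05998936 0.094     ]
[0.55006502 0.02883784] [0.55012127 0.0288604  0.16014939] 7.1083
```

View pics/d.png

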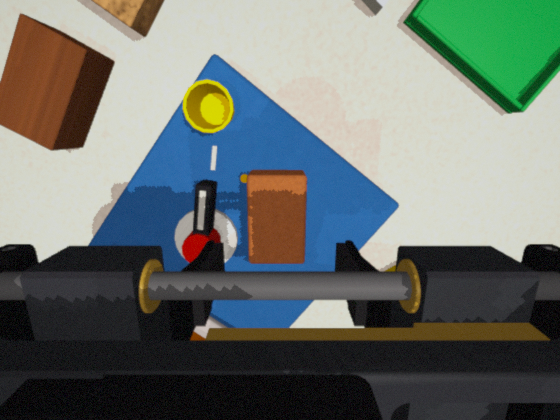

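The fingers straddle the brick, with the left finger between the brick edge at (248,215) and the lever at (205,205). I'll go down now.

```bash
python3 - <<'E'
from h import *
s=env.read_state(); p=s["position"]
print(env.move_straight([.5501,.0288,.067],rate=.08,force_limit=8)); s=env.read_state();print(s["position"],s["force"])
env.gripper_to(0,30); s=env.read_state();print(s["opening"]*87,s["force"],s["position"])
env.move_straight([.5501,.0288,.20],rate=.12)
s=env.read_state();print(s["opening"]*87,s["force"],s["clock"])
f=env.grab_frame("wrist"); cv2.imwrite("pics/e.png",f["image"])
E
```

```text
False
[0.55059815 0.02892204 0.0675925 ] [-0.62885501  0.67291148 -0.15774026]
49.66009085000973 [1.57717312 1.27165191 1.0821934 ] [0.55105061 0.02916962 0.0675244 ]
49.77627333095834 [ 0.50595551 -0.30443013 -2.50302501] 10.1083
```

View pics/e.png

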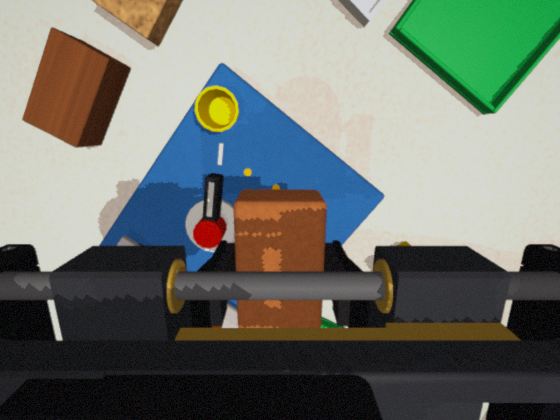

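The brick is held: the width reads 49.8 mm and about 2.5 N is carried. Next is the tray.

```bash
python3 - <<'E'
from h import *
env.goto([.4805,-.262,.13],[-90,0,180])
s=env.read_state();print(s["opening"]*87,s["force"],s["position"])
env.move_straight([.4805,-.262,.03],rate=.12)
print(env.read_state()["force"])
r=env.move_straight([.4805,-.262,.008],rate=.02,force_limit=3)
s=env.read_state();print(r,s["position"],s["force"],s["clock"])
f=env.grab_frame("scene"); cv2.imwrite("pics/f.png",cv2.resize(f["image"][140:320,100:340],None,fx=3,fy=3))
E
```

```text
49.47612777249601 [ 0.31696377 -1.03547365 -2.45639363] [ 0.48093723 -0.26174449  0.13009516]
[-0.47099041 -0.06684862 -2.76968171]
True [ 0.4803533  -0.26192482  0.01246011] [0.08830544 1.10456966 3.92534267] 13.3167
```

View pics/f.png

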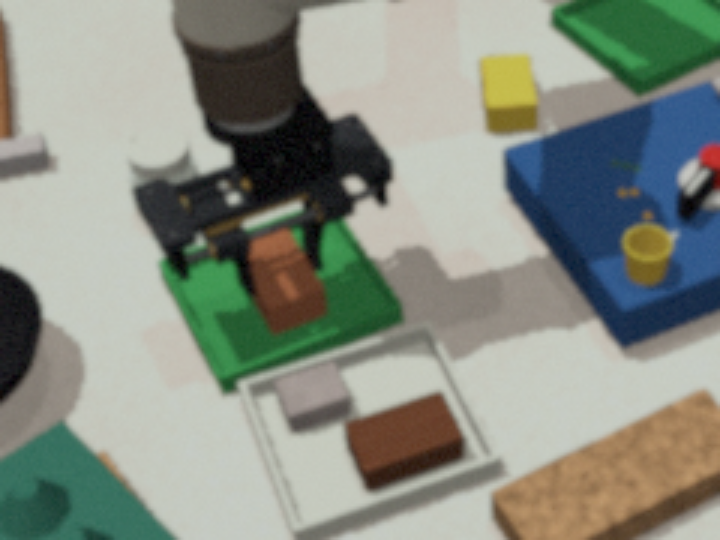

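Contact came at the expected height (TCP z 0.0125), and the picture shows the brick inside the green tray. I'll release it, rise, and look at the dial.

```bash
python3 - <<'E'
from h import *
env.gripper_to(.72)
env.dwell(.3)
env.move_straight([.4805,-.262,.16],rate=.12)
f=env.grab_frame("scene"); cv2.imwrite("pics/g1.png",cv2.resize(f["image"][140:320,100:340],None,fx=3,fy=3))
for m in env.search_frame(f,"brick"): print(m)
env.gripper_to(.5)
L=np.radians(-62.3); ax=np.array([.588,.0940]); p=ax+.042*np.array([np.cos(L),np.sin(L)])
print(p)
env.goto([*(p),.19],[-90,0,117.5])
f=env.grab_frame("wrist"); cv2.imwrite("pics/g.png",f["image"])
for t in ("lever_grip","dial_axis"):
  for m in env.search_frame(f,t): print(t,m)
print(env.read_state()["clock"],env.read_state()["position"])
print("axis px",proj(f,[*ax,.097]),"tip px",proj(f,[*(ax+.058*np.array([np.cos(L),np.sin(L)])),.094]))
E
```

```text
{'xyz': [0.4928, -0.2625, 0.0431], 'score': 0.94}
{'xyz': [0.3663, 0.0204, 0.0347], 'score': 0.86}
[0.60752337 0.05681347]
lever_grip {'xyz': [0.6004, 0.0833, 0.0854], 'score': 0.91}
dial_axis {'xyz': [0.5974, 0.0827, 0.0893], 'score': 0.89}
dial_axis {'xyz': [0.6454, -0.011, 0.0787], 'score': 0.47}
dial_axis {'xyz': [0.5765, 0.0385, 0.0582], 'score': 0.2}
18.0167 [0.60740976 0.05594543 0.18998302]
axis px (np.float64(278.13315750022406), np.float64(249.9580620010065)) tip px (np.float64(277.85136710090194), np.float64(191.05191098328243))
```

View pics/g.png

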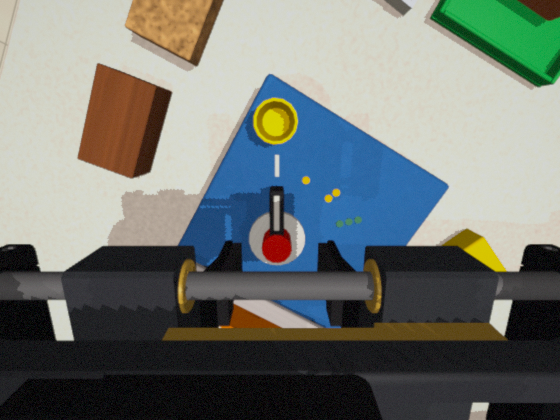

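View pics/g1.png

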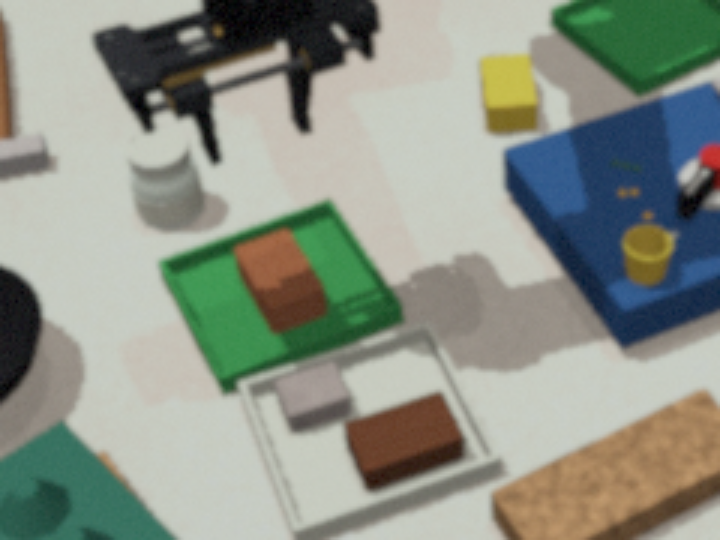

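The brick lies flat in the tray in the scene crop at (280,275). In the wrist picture the hub is at (277,245), the lever tip at (277,187), and the three green dots at (341–358, 223–220). I'll check the axis and the mark 3 direction from these.

```bash
python3 - <<'E'
from h import *
f=env.grab_frame("wrist"); im=f["image"]
cv2.imwrite("pics/h.png",cv2.resize(im[150:280,230:380],None,fx=4.5,fy=4.5,interpolation=cv2.INTER_CUBIC))
ax=np.array([.588,.094])
for u,v,z in [(341,223.5,.06),(349,222,.06),(358,220,.06),(277,166,.06),(277,187,.094),(277,247,.097),(306,180.5,.06),(332,195.5,.06)]:
    p=ray(f,u,v,z); d=p[:2]-ax; print(u,v,p.round(4),np.degrees(np.arctan2(d[1],d[0])).round(1),np.hypot(*d).round(4))
E
```

```text
341 223.5 [0.535  0.0489 0.06  ] -139.6 0.0696
349 222 [0.5282 0.0435 0.06  ] -139.8 0.0783
358 220 [0.5207 0.0371 0.06  ] -139.8 0.0882
277 166 [0.6248 0.0258 0.06  ] -61.7 0.0775
277 187 [0.6175 0.0393 0.094 ] -61.7 0.0622
277 247 [0.5905 0.0915 0.097 ] -44.9 0.0035
306 180.5 [0.5911 0.0252 0.06  ] -87.4 0.0689
332 195.5 [0.5591 0.0266 0.06  ] -113.2 0.0733
```

View pics/h.png

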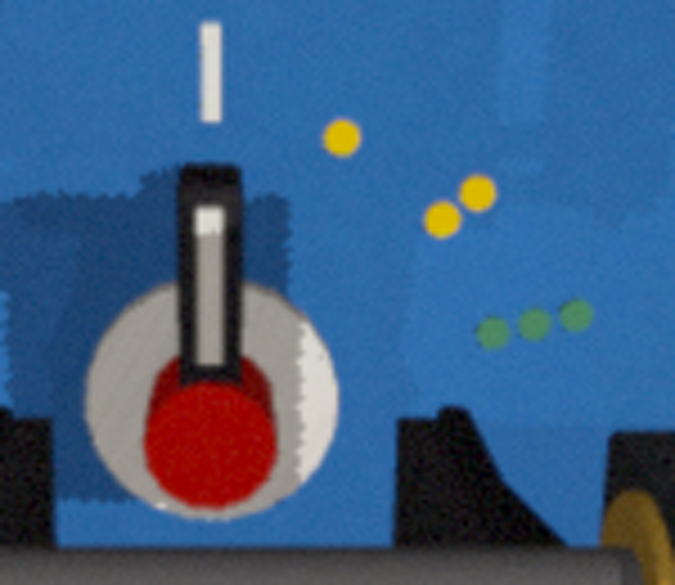

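The marks agree with the model: the innermost green dot is 69.6 mm from the axis at -139.6°, and rest is about -62°. I'll grip the lever and swing it.

```bash
cat >> h.py <<'E'
AX=np.array([.5885,.0937]); RAD=.044; Z=.067
def pose(L,z=Z):
    l=np.radians(L); return [*(AX+RAD*np.array([np.cos(l),np.sin(l)])),z],[-90,0,L+180]
def rep():
    s=env.read_state(); d=s["position"][:2]-AX
    print("ang",np.degrees(np.arctan2(d[1],d[0])).round(2),"r",np.hypot(*d).round(4),"yaw",s["tool_rot"].round(1),"z",s["position"][2].round(4),"F",s["force"].round(1),"M",s["wrist_torque"].round(2),"open",round(s["opening"]*87,1),"t",s["clock"])
E
python3 - <<'E'
from h import *
p,o=pose(-62,.13); env.goto(p,o)
p,o=pose(-62)
print(env.move_straight(p,rotation=o,rate=.08,force_limit=8)); rep()
env.gripper_to(0,45); rep()
for L in np.linspace(-62,-130,7)[1:]:
    p,o=pose(L); env.move_straight(p,rotation=o,rate=.06); rep()
f=env.grab_frame("wrist"); cv2.imwrite("pics/i.png",f["image"])
E
```

```text
False
ang -61.28 r 0.0441 yaw [-90.1   0.  118. ] z 0.0676 F [-0.9  0.   0.3] M [0.03 0.1  0.04] open 43.8 t 19.35
ang -59.75 r 0.0441 yaw [-90.2   0.  118. ] z 0.0673 F [ 3.5  2.  -1.2] M [ 0.59 -1.12 -0.01] open 13.3 t 19.9917
ang -71.22 r 0.0437 yaw [-90.2  -0.  106.8] z 0.0673 F [ 4.7  3.  -3.8] M [ 0.86 -1.35 -0.12] open 13.2 t 20.3417
ang -82.49 r 0.0432 yaw [-90.2  -0.1  95.5] z 0.0673 F [ 6.   2.9 -2.8] M [ 0.99 -1.3  -0.09] open 13.3 t 20.6917
ang -93.79 r 0.0428 yaw [-90.2  -0.1  84.2] z 0.0673 F [ 5.   2.8 -3. ] M [ 1.02 -1.44 -0.03] open 13.3 t 21.0417
ang -105.62 r 0.0423 yaw [-90.2  -0.2  72.8] z 0.0673 F [ 4.4  2.7 -3.9] M [ 1.07 -1.51 -0.07] open 13.0 t 21.3917
ang -116.75 r 0.042 yaw [-90.2  -0.2  61.5] z 0.0673 F [ 6.8  2.2 -4.5] M [ 0.9  -1.82  0.12] open 13.1 t 21.7417
ang -128.6 r 0.0417 yaw [-90.2  -0.2  50.2] z 0.0673 F [ 7.5  2.2 -4.2] M [ 0.78 -1.82  0.06] open 12.8 t 22.0917
```

View pics/i.png

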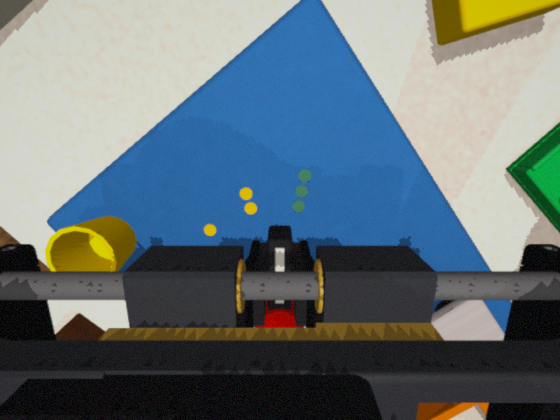

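The picture shows the lever (280,240) gripped between the fingers, about 10° short of the green dots (298–305, 175–207). I'll finish the swing.

```bash
python3 - <<'E'
from h import *
p,o=pose(-140.8); env.move_straight(p,rotation=o,rate=.04); rep()
env.dwell(.8); rep()
f=env.grab_frame("wrist"); cv2.imwrite("pics/j.png",f["image"])
im=f["image"][150:340,200:400]
cv2.imwrite("pics/j2.png",cv2.resize(im,None,fx=3,fy=3,interpolation=cv2.INTER_CUBIC))
g=env.grab_frame("top"); cv2.imwrite("pics/k.png",cv2.resize(g["image"][155:265,160:400],None,fx=3.3,fy=3.3,interpolation=cv2.INTER_CUBIC))
for m in env.trace(g,"brick"): print(m["score"],rect(g,m["mask"],.041)[0])
E
```

```text
ang -139.62 r 0.0416 yaw [-90.1  -0.3  39.4] z 0.0673 F [ 6.9  1.8 -5. ] M [ 0.51 -2.07  0.15] open 13.2 t 22.5
ang -139.58 r 0.0416 yaw [-90.1  -0.3  39.4] z 0.0673 F [ 6.4  1.1 -5.4] M [ 0.61 -2.    0.16] open 12.9 t 23.3
0.92 ((0.344117671251297, 0.028645969927310944), (0.05117981508374214, 0.08090683817863464), 66.22869873046875)
0.73 ((0.47411730885505676, -0.2596881091594696), (0.05179934203624725, 0.07818058878183365), 89.1541976928711)
0.48 ((0.56890469789505, 0.08385244756937027), (0.2619856894016266, 0.2280670702457428), 87.39659118652344)
```

View pics/j2.png

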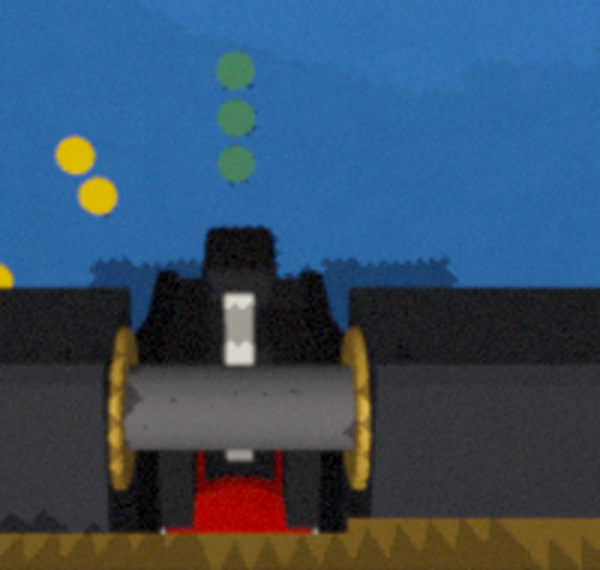

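View pics/k.png

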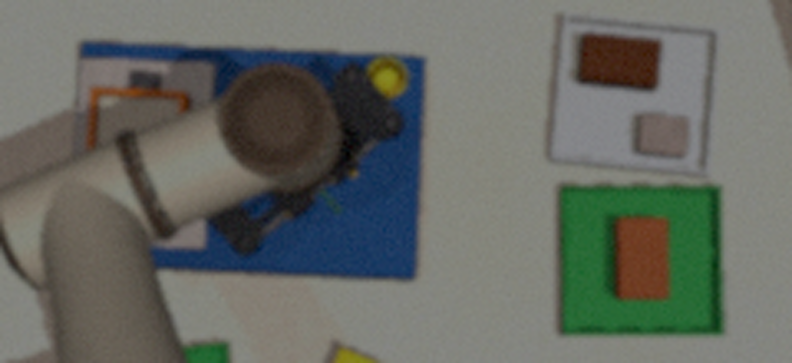

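The lever lines up with the three green dots: the dots are at crop column 235 and the lever at 239. The brick lies within 3 mm of the tray's centre, and the pot hasn't moved. I'll hand the job in.

```bash
python3 - <<'E'
from h import *
env.close_job(); rep()
E
```

```text
the job is handed in; nothing more can be done
the job is handed in; nothing more can be done
```

The brick is in the green tray and the lever is held at the third click. I handed the job in with the fingers still gripping the lever, at about 23 s of the 48 s allowed.

- **Brick:** I set it down in the farther green tray, stopping on light contact at the expected height, and let go while the dial was still at rest. The last top picture shows it inside the tray, about 3 mm from the centre.
- **Dial:** I gripped the lever with both fingers (45 N grip setting) and swung it clockwise along its arc. In the last check the TCP stood at -139.6° about the dial's axis, which is about 1.35 rad from rest. The wrist picture shows the lever in line with the three green dots. The position stayed steady over a 0.8 s hold, with about 6 N read at the wrist across the lever.
- **Other things:** The yellow pot hasn't moved in the last top picture. I didn't check the other listed things by measurement at the end.

No check failed. The camera estimates of the dial's axis differed by about 3 mm. The gripper's path also drifted about 2 mm inward along the lever during the swing, with no effect on the hold.

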